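# Lock the clamp stud in the brazing fixture

## Task

Take the clamp stud with the flat wing grip from the wooden rack and lower its head through the wide drop-in window of the steel T-slot fixture, with the wing in line with the slot. Slide it along the slot, still in line, until it stands between the two small dowel pins, then give it a quarter turn there so that the wing lies square across the slot, and leave it standing with its collar flat on the plate.

Things in the scene. Friction and masses are not known exactly. Their poses are not given: they have to be found in the camera images.
- wing_stud: Steel stud with a flat wing (neighbours: round knob, hexagon), upright in a fixed wooden rack, its collar on the rack's top 30 mm up; lift 30 mm to clear. Origin: centre of the head's underside; z up, x along head and wing. Head 48 (x) x 24 x 10 mm; shank 10 mm; collar 56 mm across at z 22-28; wing 36 (x) x 12 mm at z 40-72: grip across the 12 mm, clear of the neighbours (lower). 0.3 kg.
- fixture: Fixed steel T-slot plate, 240 (x) x 110 x 34 mm. Origin: centre of its underside; x along the slot, from window to pins. The slot (22 mm wide, tapered mouth) is narrower than the head, which enters only at the window. Below the 8 mm lips a channel 68 x 190 x 18 mm lets the head slide and turn freely. Collar on the plate: stud's origin 12 mm above this one. A 22 mm high bar stands at x 106-118.
- window (a point): Centre of the drop-in window, 66 mm along the slot x 38 mm across, at the plate's top face: 62 mm from the plate's centre towards its -x, 34 mm above the table. The head passes with its long side along the slot. A loose brass block 12 mm tall lies by the plate's corner, 40 mm off.
- station (a point): Where the stud must end: on the slot's centre line between the two dowel pins (8 mm thick, 12 mm tall, 47 mm to either side), at the plate's top face, 55 mm from the plate's centre along +x and 117 mm from the window's centre.
There are look-alikes about, which are no part of the job. Leave any purple look-alike of the wing_stud alone.

How it is judged:
By the outcome, as a careful person would: the job done as asked, in the order asked, and still so for the second after the job is handed in, with the robot touching nothing.
It also fails if it takes over 48 s, if anything falls off the work surface, if the arm or the gripper's body presses on something with over 40 N, if the wrist force passes 120 N, or if a joint passes its speed limit or range.

## Robot

A 6-joint arm with a two-finger parallel gripper is mounted at the origin on the work surface. World frame = base frame: x ahead of the robot, y to its left, z up, the work surface at z = 0. Lengths are in m, angles in rad, forces in N, time in s.
With the tool pointing down it reaches from about 0.3 to 0.85 m from the base axis. Payload 4.2 kg.
Tool frame: the origin (TCP) lies on the centre line of the jaws, within the pads' length; the fingertips stand 11 mm ahead of it and the grasp point (between the pads) lies 8 mm behind it; z points along the fingers, y is the line along which they close (so a half turn about z gives the same grasp; the last joint's range is limited). The gripper opens to 91 mm and grips with 3 to 60 N. Pads are 32 mm wide; open, the fingers measure 118 mm over their backs; the gripper's body (76 mm by 178 mm) begins 60 mm behind the grasp point.
Start: joints at [1.301, 0.32, 1.565, -0, 1.257, -0.02], TCP at [0.142, 0.557, 0.225] pointing down, gripper open.
Joint ranges: [-3.11, 3.11], [-0.84, 2.01], [0.21, 2.61], [-1.34, 4.49], [0.05, 2.63], [-2.56, 2.56]. Speed limits (rad/s): [2.57, 2.57, 3.14, 3.14, 3.14, 3.14].

## Interface

Orientations are given as a unit quaternion [x, y, z, w].
In Python, from workcell import * gives the robot as it stands. Calls block until the motion is done:
- reach(position, orientation): joint-space move of the TCP to a pose.
- line_to(position, velocity=0.15, attitude=None, f_stop=None): straight line of the TCP; attitude=None keeps the orientation; velocity is the mean speed in m/s. With f_stop (N) it stops when the force on the tool has changed by that much, and returns True; else False.
- move_joints(angles): joint-space move.
- gripper_open() and gripper_close(): open the fingers fully, or close them until they stop; the grip force is fixed at half the most.
- hold(seconds).
- solve_ik(position, orientation): joint angles nearest the present ones, or None.
- snapshot(name): name is "side" or "top" or "wrist"; returns (picture, depth): 420x560x3 uint8, red, green, blue; 420x560 float32, m along the optical axis (not along the pixel's ray), 0 where there is no reading.
- camera_info(name): a dict with "fov_y" (degrees; the focal length in pixels is half the picture's height over the tangent of half this angle, whatever the lens; pixels are square), "cx", "cy" (the principal point, pixels), "D" ([k1, k2, p1, p2, k3] as OpenCV has them; the pictures are not rectified), "xyz" and "orientation" of the camera in the world. Camera axes: x right, y up, looking along -z (the intrinsics and any distortion apply to the point x, -y, -z); pixel columns grow to the right and rows downward; lengths in m; the calibration is good to about 2 mm. A picture is of the moment at which its call begins: read the wrist's pose just before it. camera_info takes no time and is no camera call; for the wrist camera it gives the pose at the moment of the call.
A pose or a line that the arm cannot do raises PlanningError and nothing moves.
- finish_job(): hands the job in; it is judged then, once.
Readings, each from a call of its own:
- read_t(): time.
- read_joint_positions(): joint angles.
- read_qvel(): joint speeds.
- read_joint_torque(): joint torques, N m.
- read_eef_pos(): TCP position.
- read_eef_rot(): TCP orientation.
- read_force(): force on the tool from outside, world axes, zero at the start.
- read_wrist_torque(): the same for the moment, N m.
- read_finger_gap(): finger opening in m.
- read_grasp_force(): force on a finger pad.
Only numpy, scipy, OpenCV 4.12 (cv2) and the standard library are available. Lean on these libraries where they do the work, as an engineer would, in place of code of your own. Each camera call takes 0.05 s, during which the arm holds its last target. There are 200 camera calls.

## Working session

There is one attempt and no reset: what is moved stays moved. The work goes in short steps, each a Python script; the robot and the scene stay as the last script left them, time stands still between calls to the robot, and variables do not carry over. Pictures are saved under pics/ and viewed, at most 10 in all, crops included, and the job is handed in when it is done.

```bash
ls && mkdir -p pics && cat > h.py <<'E'
from workcell import *
import numpy as np, cv2
from scipy.spatial.transform import Rotation as R
def K(c,h=420):
    f=h/2/np.tan(np.radians(c["fov_y"])/2)
    return np.array([[f,0,c["cx"]],[0,f,c["cy"]],[0,0,1.]])
def ray(c,px):
    u=cv2.undistortPoints(np.array(px,float).reshape(-1,1,2),K(c),np.array(c["D"],float)).reshape(-1,2)
    d=np.c_[u[:,0],-u[:,1],-np.ones(len(u))]
    return R.from_quat(c["orientation"]).apply(d)
def at_z(c,px,z):
    d=ray(c,px);o=np.array(c["xyz"]); return o+d*((z-o[2])/d[:,2])[:,None]
def proj(c,P):
    p=R.from_quat(c["orientation"]).inv().apply(np.array(P,float).reshape(-1,3)-np.array(c["xyz"]))
    p=p*[1,-1,-1]
    return cv2.projectPoints(p,np.zeros(3),np.zeros(3),K(c),np.array(c["D"],float))[0].reshape(-1,2)
def save(n,im): cv2.imwrite("pics/"+n+".png",cv2.cvtColor(im,cv2.COLOR_RGB2BGR))
def Q(yaw): # tool down, jaw(y) axis at angle yaw+... 
    return (R.from_euler('z',yaw)*R.from_euler('x',np.pi)).as_quat()
E
python3 - <<'E'
from h import *
import json
for n in("top","side","wrist"):
    c=camera_info(n); im,d=snapshot(n); save(n+"0",im); np.savez("pics/"+n+"0.npz",im=im,d=d); print(n,c)
    json.dump({k:(np.array(v).tolist()) for k,v in c.items()},open("pics/"+n+"0.json","w"))
print(read_eef_rot(),Q(0),read_t())
E
```

```text
pics
top {'fov_y': 46.858068219425064, 'cx': 283.47883098836616, 'cy': 214.39670422246368, 'D': array([-0.11646273,  0.        ,  0.        ,  0.        ,  0.        ]), 'xyz': array([ 0.42014107, -0.01931471,  0.92526678]), 'orientation': array([ 0.05287152, -0.0516973 , -0.69437315,  0.71580578])}
side {'fov_y': 47.76407503094469, 'cx': 277.17056243582914, 'cy': 211.01416044014812, 'D': array([-0.11767975,  0.        ,  0.        ,  0.        ,  0.        ]), 'xyz': array([0.25857319, 0.48102877, 0.59472769]), 'orientation': array([-0.09300035,  0.37709789,  0.89202907, -0.23115416])}
wrist {'fov_y': 65.31107227243444, 'cx': 283.46579963122457, 'cy': 207.32281602661388, 'D': array([-0.05053731,  0.        ,  0.        ,  0.        ,  0.        ]), 'xyz': array([0.07249673, 0.57450418, 0.38384759]), 'orientation': array([-0.10236108, -0.07766124,  0.60870628,  0.78292248])}
[ 1.24566527e-01  9.92211033e-01 -6.63083198e-04 -8.76690199e-05] [1.000000e+00 0.000000e+00 0.000000e+00 6.123234e-17] 0.15
```

View pics/top0.png

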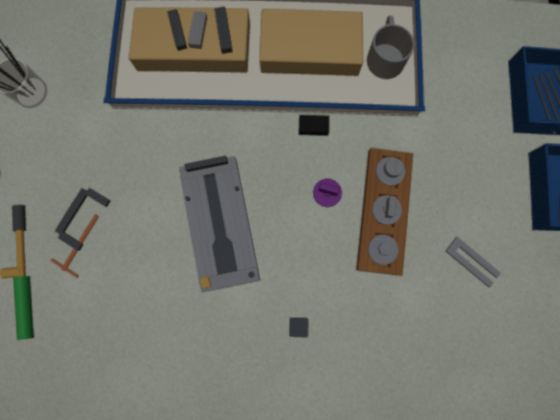

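View pics/side0.png

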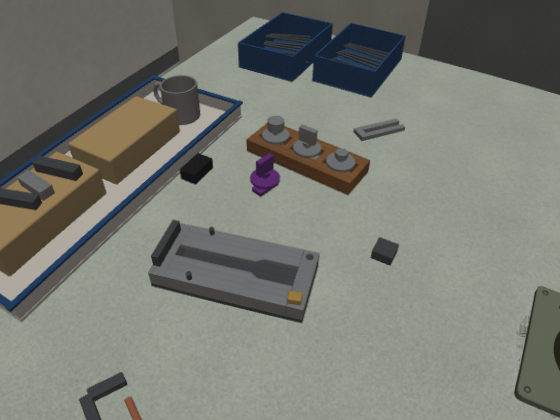

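The top view shows the rack on the right with three grey studs: (391,171) round knob, (387,210) bar-like, (383,249) hexagon. A purple wing stud stands loose at (327,192). The fixture's window is near (224,258), the pins are at (187,198) and (237,188), and the bar is at (206,163). The side view agrees. The grey middle stud fits, so I'll confirm it in a crop.

```bash
python3 - <<'E'
import cv2
a=cv2.imread("pics/top0.png")
l=cv2.resize(a[145:300,172:268],None,fx=3.8,fy=3.8,interpolation=cv2.INTER_CUBIC)
r=cv2.resize(a[145:300,350:420],None,fx=3.8,fy=3.8,interpolation=cv2.INTER_CUBIC)
o=cv2.hconcat([l,r]); cv2.imwrite("pics/crop1.png",cv2.convertScaleAbs(o,alpha=1.6)); print(o.shape,l.shape)
E
```

```text
(589, 631, 3) (589, 365, 3)
```

View pics/crop1.png

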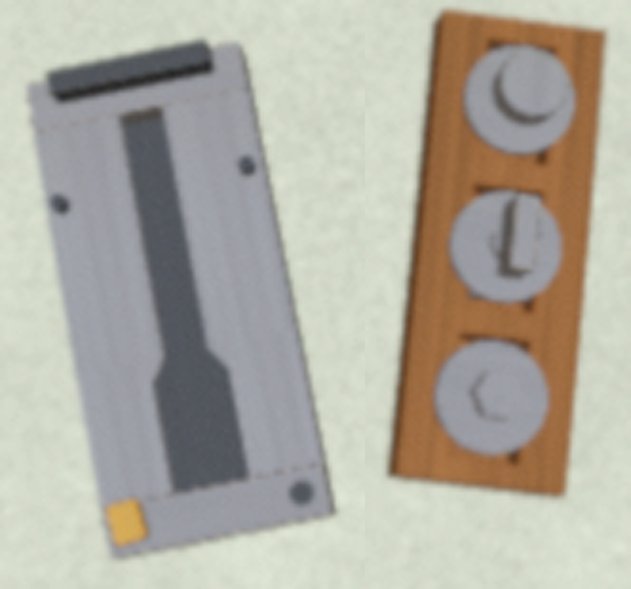

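The enlarged crop confirms it: the flat-wing stud is the middle one, with its collar centred at about crop (506,246) and its wing running along the rack. The knob is above it and the hexagon below. Plate corners and pins are clear too.

```bash
python3 - <<'E'
from h import *
c=camera_info("top")
L=lambda p:np.array(p)/3.8-0.37+[172,145]
Rr=lambda p:(np.array(p)-[365,0])/3.8-0.37+[350,145]
cor=at_z(c,L([(30,88),(242,42),(335,515),(115,557)]),.034)[:,:2]
print("corners",cor,"ctr",cor.mean(0), [np.linalg.norm(cor[i]-cor[i-1]) for i in range(4)])
pins=at_z(c,L([(61,204),(247,165)]),.046)[:,:2]; print("pins",pins,pins.mean(0),np.linalg.norm(pins[0]-pins[1]))
ax=(cor[0]+cor[1]-cor[2]-cor[3]);ax/=np.linalg.norm(ax);print("yaw",np.arctan2(ax[1],ax[0]),cor.mean(0)+.055*ax, cor.mean(0)-.062*ax)
print("collar",at_z(c,Rr([(506,246),(520,99),(492,397)]),.036))
print("wing top",at_z(c,Rr([(517,193),(537,193),(534,275),(513,272)]),.080))
d=np.load("pics/top0.npz")["d"]
print(c["xyz"][2]-d[205:212:3,384:394:2])
w=camera_info("wrist");T=R.from_quat(read_eef_rot());print("cam in tool",T.inv().apply(w["xyz"]-read_eef_pos()),T.inv().apply(R.from_quat(w["orientation"]).apply([0,0,-1])))
E
```

```text
corners [[0.63643203 0.18421558]
 [0.66290241 0.07904775]
 [0.43027159 0.02377222]
 [0.40658904 0.12892935]] ctr [0.53404877 0.10399122] [np.float64(0.23639874164688193), np.float64(0.10844793332937312), np.float64(0.2391076840583818), np.float64(0.10779092959290319)]
pins [[0.57591247 0.16241036]
 [0.59787851 0.07237157]] [0.58689549 0.11739097] 0.09267949949400138
yaw 0.23466165007500153 [0.58754139 0.11677949] [0.473748   0.08957536]
collar [[ 0.5680695  -0.20836286  0.036     ]
 [ 0.64252355 -0.21569487  0.036     ]
 [ 0.49354296 -0.20151372  0.036     ]]
wing top [[ 0.58613174 -0.20429269  0.08      ]
 [ 0.58644159 -0.21379867  0.08      ]
 [ 0.54744913 -0.21219903  0.08      ]
 [ 0.54856474 -0.20229167  0.08      ]]
[[0.03333722 0.04661719 0.0645558  0.06981365 0.06543682]
 [0.03395955 0.0483068  0.06468539 0.06690608 0.06643693]
 [0.0386614  0.0556706  0.06673632 0.06851582 0.06884245]]
cam in tool [ 0.07176329 -0.00021786 -0.15963072] [-0.25484085 -0.00129659  0.96698214]
```

```bash
python3 - <<'E'
from h import *
g=[.5672,-.2083,.20]
for nm,p,ys in(("rack",g,(-.08,np.pi-.08)),("win",[.474,.09,.15],(.235,.235+np.pi)),("stn",[.587,.117,.08],(.235,.235-np.pi/2,.235+np.pi/2,.235+np.pi))):
    for y in ys:
        q=solve_ik(p,Q(y)); print(nm,round(y,2),None if q is None else np.round(q,2))
reach(g,Q(np.pi-.08))
c=camera_info("wrist");im,d=snapshot("wrist");save("w1",im)
import json;json.dump({k:np.array(v).tolist() for k,v in c.items()},open("pics/w1.json","w"))
print(proj(c,[[.567,-.208,.08],[.567,-.208,.036]]),read_t(),read_eef_pos())
save("w1c",im)
E
```

```text
rack -0.08 [-0.37  0.38  1.53 -0.    1.23  1.28]
rack 3.06 [-0.37  0.38  1.53  0.    1.23 -1.86]
win 0.23 [ 0.16  0.24  1.88 -0.    1.02  1.5 ]
win 3.38 [ 0.16  0.24  1.88  0.    1.02 -1.64]
stn 0.23 [ 0.18  0.48  1.71 -0.    0.96  1.51]
stn -1.34 None
stn 1.81 [ 0.18  0.48  1.71 -0.    0.96 -0.06]
stn 3.38 [ 0.18  0.48  1.71  0.    0.96 -1.63]
[[283.55282983 204.84602958]
 [283.59039933 194.07624229]] 3.2667 [ 0.5674578  -0.20759053  0.20002638]
```

View pics/w1.png

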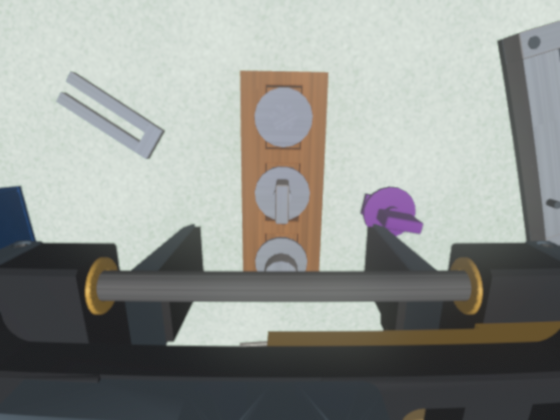

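The wrist view shows the wing's top centred at about (282,203), where I predicted (283.5,204.8), and lined up with the rack (its centre line runs from (284,72) to (282,272)). Now I'll grasp it and lift.

```bash
python3 - <<'E'
from h import *
c=camera_info("wrist")
a=at_z(c,[(284,72),(282,270)],.03); v=a[0]-a[1]; 
w=at_z(c,[(282,182),(282,223)],.08); u=w[0]-w[1]
print(np.arctan2(-v[1],-v[0]),np.arctan2(-u[1],-u[0]),w,np.linalg.norm(u))
ctr=w.mean(0); yaw=np.pi+np.arctan2(-v[1],-v[0])
print(yaw)
p=[ctr[0],ctr[1],.12]
line_to(p,.12,attitude=Q(yaw)); line_to([p[0],p[1],.069],.08)
gripper_close(); print("gap",read_finger_gap(),read_grasp_force(),read_force(),read_eef_pos())
line_to([p[0],p[1],.165],.12)
print("gap",read_finger_gap(),read_force(),read_eef_pos(),read_t())
for n in ("side","top"):
    im,_=snapshot(n); save("l_"+n,im)
E
```

```text
-0.08901832812458262 -0.07976239019425761 [[ 0.54654511 -0.20777415  0.08      ]
 [ 0.58357923 -0.21073436  0.08      ]] 0.037152245777938714
3.0525743254652107
gap 0.01163034718501122 29.999793469905853 [-0.11828856  0.64734459  0.10520758] [ 0.5650085  -0.20920102  0.06898854]
gap 0.01163602559565092 [-0.2807419   0.06288468 -3.43797973] [ 0.56435242 -0.20899331  0.16397386] 7.0
```

```bash
python3 - <<'E'
from h import *
y=.235
line_to([.474,.0895,.165],.18,attitude=Q(np.pi+y))
c=camera_info("wrist");im,d=snapshot("wrist");
print(read_t(),read_eef_pos())
C=np.array([.5340,.1040]);X=np.array([np.cos(y),np.sin(y)]);Y=np.array([-X[1],X[0]])
F=lambda a,b,z=.034:np.r_[C+a*X+b*Y,z]
pts=[F(-.120,.055),F(-.120,-.055),F(.120,.055),F(.120,-.055),F(-.095,.019),F(-.095,-.019),F(-.029,.019),F(-.029,-.019),F(.055,.047,.046),F(.055,-.047,.046)]
pr=proj(c,pts);print(np.round(pr,1))
big=cv2.resize(im,(784,588),interpolation=cv2.INTER_CUBIC)
for p in pr: cv2.drawMarker(big,tuple(int(round(v*1.4)) for v in p),(255,0,0),cv2.MARKER_CROSS,8,1)
save("w2",big)
E
```

```text
9.0333 [0.47420455 0.08891859 0.16492813]
[[348.  137.6]
 [221.8 137.6]
 [336.2 367.6]
 [233.3 367.5]
 [306.2 166.1]
 [263.5 166.1]
 [305.  236.3]
 [264.6 236.3]
 [333.  321.6]
 [236.6 321.6]]
```

View pics/w2.png

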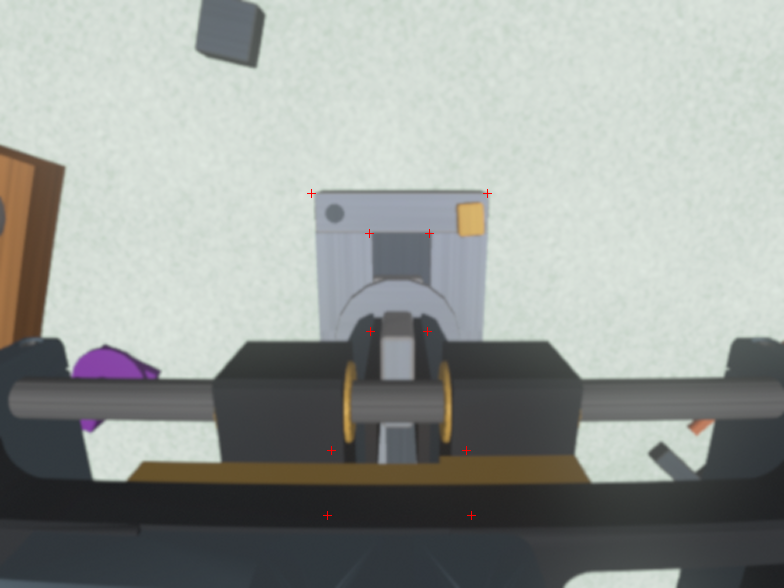

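The wrist view shows the plate corners at (316,192) and (488,191) and the window edges at 373 and 432, against predictions of 370 and 430. That is about 1.5 mm towards +Y. Yaw is good, and the held stud hangs straight at column 398. I'll correct for this and lower it.

```bash
cat >> h.py <<'E'
y=.235;X=np.array([np.cos(y),np.sin(y)]);Y=np.array([-X[1],X[0]]);C=np.array([.5340,.1040])+.0013*Y
F=lambda a,b,z=.034:np.r_[C+a*X+b*Y,z]
def fx(p): d=np.array(p)[:2]-C; return np.round([d@X,d@Y,p[2]],4)
E
python3 - <<'E'
from h import *
line_to(F(-.062,0,.125),.12); hold(.2); print(fx(read_eef_pos()))
s=line_to(F(-.062,0,.070),.05,f_stop=8); print("stop",s,fx(read_eef_pos()),read_force(),read_wrist_torque(),read_t())
E
```

```text
[-6.130e-02 -1.000e-04  1.259e-01]
stop True [-0.0624  0.0001  0.0728] [-0.23579122 -1.02235335  4.00132553] [0.05889218 0.06821045 0.02329955] 10.6833
```

Contact came at 0.0728 m, as expected for the collar sitting on the plate. Next I'll ease up 1.5 mm and slide.

```bash
python3 - <<'E'
from h import *
line_to(F(-.062,0,.0745),.03); print(read_force())
for a in(0,.055):
    s=line_to(F(a,0,.0745),.06,f_stop=15); print(s,fx(read_eef_pos()),read_force(),read_wrist_torque())
    if s: break
hold(.2);print(fx(read_eef_pos()),read_finger_gap(),read_t())
im,_=snapshot("side");t,_=snapshot("top")
a=cv2.resize(im[200:330,140:330],None,fx=2.1,fy=2.1,interpolation=cv2.INTER_CUBIC);b=cv2.resize(t[140:300,160:280],None,fx=2.7,fy=2.7)
h=max(a.shape[0],b.shape[0]);o=np.zeros((h,a.shape[1]+b.shape[1],3),np.uint8);o[:a.shape[0],:a.shape[1]]=a;o[:b.shape[0],a.shape[1]:]=b
save("s3",o)
E
```

```text
[-0.45243565 -0.0384521  -4.31227263]
False [-0.0005  0.      0.0744] [ 0.58428921  0.22067299 -2.68844702] [ 0.03315664  0.02039816 -0.04337874]
False [0.0545 0.     0.0744] [ 1.17157627 -0.18666244 -3.53788085] [0.02855777 0.03596063 0.02588101]
[0.0547 0.     0.0746] 0.0117892442506168 13.3917
```

View pics/s3.png

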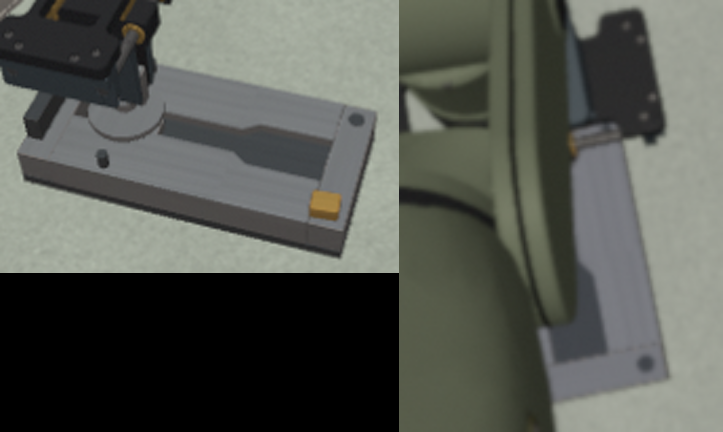

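The slide was free: in the side crop the collar is at (127,112), near the pin at (102,158) and clear of the window, and the brass block hasn't moved. Next are the quarter turn, lowering and release.

```bash
python3 - <<'E'
from h import *
p=F(.055,0,.0745)
for k in (1,2,3):
    move_joints(solve_ik(p,Q(np.pi+y-k*np.pi/6)))
    print(fx(read_eef_pos()),read_force(),read_wrist_torque())
s=line_to(F(.055,0,.0715),.02,f_stop=6);print(s,fx(read_eef_pos()),read_force(),read_t())
gripper_open();hold(.2);print(read_finger_gap(),read_force())
line_to(F(.055,0,.16),.12)
line_to(F(.055,0,.25),.2)
c=camera_info("wrist");im,d=snapshot("wrist");sd,_=snapshot("side");print(read_t())
pr=proj(c,[F(.055,0,.040),F(.055,.047,.046),F(.055,-.047,.046),F(.055,.018,.084),F(.055,-.018,.084)]);print(np.round(pr,1))
save("w4",im); save("s4",cv2.resize(sd[190:330,130:340],None,fx=3,fy=3,interpolation=cv2.INTER_CUBIC))
E
```

```text
[ 0.055  -0.      0.0745] [-0.43392587 -0.15173105 -3.86277906] [ 0.02587817 -0.04813855  0.03724358]
[ 0.055  -0.      0.0745] [ 0.47140918 -0.23350675 -3.60444745] [-0.02361378  0.00969223  0.00148786]
[0.055  0.     0.0745] [-0.27652853  0.74481842 -4.16782955] [-0.08099388  0.00946213  0.02457339]
True [ 0.0555 -0.0001  0.0728] [-0.28977296 -0.49343965  4.28902145] 15.4
0.0911687577825373 [ 0.12932991 -0.05049408  0.11991795]
18.4417
[[285.4 185.3]
 [285.4 144. ]
 [285.3 226.2]
 [285.4 176.1]
 [285.3 210.8]]
```

View pics/w4.png

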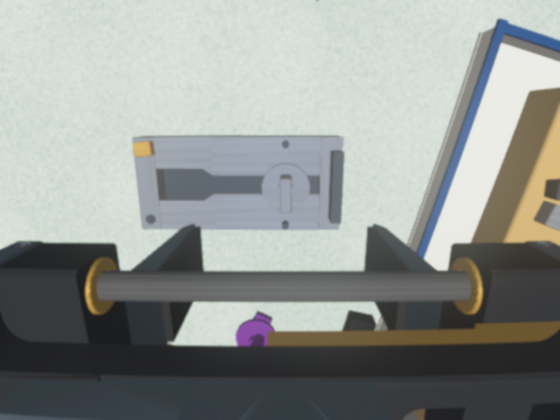

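View pics/s4.png

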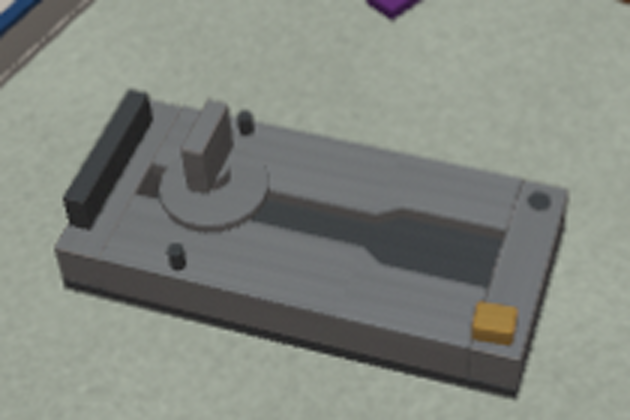

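The stud stands turned between the pins, at (285,144) and (285,225) in the wrist view, with its wing square across the slot. The collar looks 2–3 px low, so I'll check its centring in an enlarged crop.

```bash
python3 - <<'E'
import cv2
a=cv2.imread("pics/w4.png")[130:236,240:350]
cv2.imwrite("pics/w4c.png",cv2.convertScaleAbs(cv2.resize(a,None,fx=5.5,fy=5.5,interpolation=cv2.INTER_CUBIC),alpha=1.3))
E
```

```text
(no output)
```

View pics/w4c.png

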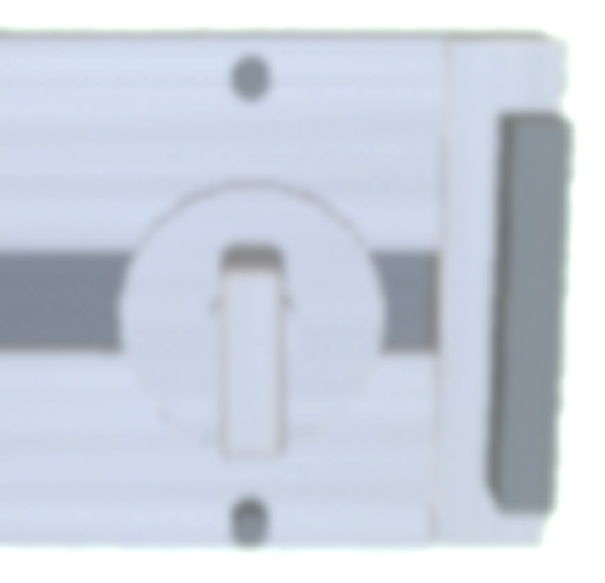

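In the crop the collar centre is at about (251,312), against (250,300) for the pins' midpoint and the slot's centre. It stands 2.5 mm off across the slot, because I gripped the wing off-centre. There is plenty of time, so I'll regrip, shift and release.

```bash
python3 - <<'E'
from h import *
line_to(F(.055,0,.11),.2); line_to(F(.055,0,.0728),.06)
gripper_close(); print(read_finger_gap(),read_force())
line_to(F(.055,0,.0740),.02); line_to(F(.055,.0025,.0740),.02); print(fx(read_eef_pos()),read_force())
s=line_to(F(.055,.0025,.0705),.02,f_stop=6);print(s,fx(read_eef_pos()),read_t())
gripper_open();hold(.2)
line_to(F(.055,.0025,.16),.12);line_to(F(.055,0,.25),.2);hold(.3)
im,_=snapshot("wrist");print(read_t())
save("w5",cv2.convertScaleAbs(cv2.resize(im[130:236,240:350],None,fx=5.5,fy=5.5,interpolation=cv2.INTER_CUBIC),alpha=1.3))
E
```

```text
0.011792363521691029 [-0.01303591 -0.03840693 -0.54648162]
[0.0548 0.0027 0.0738] [ 0.50160487  0.83523041 -3.33753118]
True [0.0553 0.0025 0.0727] 21.975
25.2667
```

View pics/w5.png

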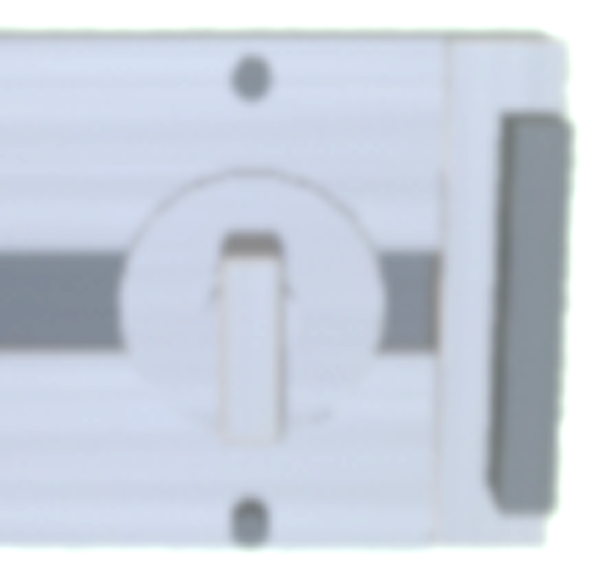

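The collar is now centred at about (251,301), on the slot's centre line between the pins, with the wing square across the slot.

```bash
python3 -c "
from workcell import *
print(finish_job())"
```

```text
the job is handed in; nothing more can be done
None
```

I handed the job in at about 25 s on the robot's clock: the wing stud stands between the two dowel pins with its wing square across the slot and its collar on the plate, after one regrip to move it 2.5 mm onto the slot's centre line.

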